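# Nest the domed dish covers

### The job

Put the three white porcelain dish covers together in one nest to save room on the bench. They lie upside down on their grips, hollow side up: set the middle-sized cover in the hollow of the largest, and the smallest in the hollow of the middle-sized one, each standing level and about centred on the floor of the one below, hollow side still up. Leave the largest cover and the clear petri dish where they are.

Things in the scene. Friction and masses are not known exactly. Their poses are not given: they have to be found in the camera images.
- large_cover_center (a point): Largest of three loose white porcelain domed covers, upside down like a bowl on the disc grip of its crown. Rim 92 mm across outside, 34 mm high in all, wall 3 mm; disc grip below 10 mm high, 32 mm across. Hollow: flat floor 14 mm above the underside, about 42 mm across, curving up to a mouth 86 mm across. Point: on its axis, half-way up (17 mm); z up along the axis. 0.25 kg.
- middle_cover_center (a point): Middle cover, same shape, lying the same way: rim 64 mm across outside, 36 mm high in all, wall 3 mm; the top 11 mm are an upright skirt to grip across from outside. Disc grip below 10 mm high, 26 mm across. Hollow: flat floor 14 mm above the underside, 30 mm across; mouth 58 mm. Nested, its rim is 16 mm above the largest's. Point: on its axis, half-way up (18 mm); z up. 0.09 kg.
- small_cover_center (a point): Smallest cover, same shape, lying the same way: rim 48 mm across outside, 38 mm high in all, wall 3 mm; the top 11 mm are an upright skirt to grip across from outside. Disc grip below 10 mm high, 20 mm across. Nested, its rim is 16 mm above the middle one's. Point: on its axis, half-way up (19 mm); z up along the axis. 0.06 kg.
- petri_dish: Bystander: clear low petri dish, 61 mm across and 16 mm high, standing behind the covers. Origin: centre of its underside.
Mind the look-alikes: they are no part of the job. What is shaped like the part that bears small_cover_center but red is not meant.

How it is judged (in metres and radians):
At the end, for the whole second after the job is handed in: Middle cover on the floor of the largest one's hollow (axes within 14 mm), smallest likewise in the middle one (12 mm); each within 6 mm of seated height, hollow up, level within 10 degrees; largest still on the bench; it and the petri dish within 30 mm of their starts (horizontal distance between middle_cover_center and large_cover_center below 0.014 m and z of middle_cover_center in the frame of large_cover_center between 0.009 and 0.021 m and horizontal distance between small_cover_center and middle_cover_center below 0.012 m and z of small_cover_center in the frame of middle_cover_center between 0.009 and 0.021 m and angle between each of large_cover_center, middle_cover_center, small_cover_center's own z axis and vertical below 0.17 rad and height (world z) of large_cover_center below 0.025 m and distance of each of large_cover_center, petri_dish from where it was at the start of the episode below 0.03 m); the robot touches nothing.
It also fails if it takes over 54 s, if anything falls off the work surface, if the arm or the gripper's body presses on something with over 40 N, if the wrist force passes 120 N, or if a joint passes its speed limit or range.

### The arm

A 6-joint arm with a two-finger parallel gripper is mounted at the origin on a cart in front of the work surface, level with it; the furniture and walls round the work are solid. World frame = base frame: x ahead of the robot, y to its left, z up, the work surface at z = 0. Lengths are in mm, angles in rad, forces in N, time in s.
With the tool pointing down it reaches from about 350 to 775 mm from the base axis. Payload 7.3 kg.
Tool frame: the origin (TCP) lies at the very end of the fingers, on their centre line; the grasp point (between the pads) lies 19 mm behind it; z points along the fingers, y is the line along which they close (so a half turn about z gives the same grasp; the last joint's range is limited). The gripper opens to 92 mm and grips with 3 to 60 N. Pads are 19 mm wide; open, the fingers measure 130 mm over their backs; the gripper's body (75 mm by 190 mm) begins 47 mm behind the grasp point.
Start: joints at [1.099, 0.342, 1.524, -0, 1.275, -0.146], TCP at [168.021, 497.407, 226.741] pointing down, gripper open.
Joint ranges: [-2.53, 2.53], [-0.77, 2.02], [0.04, 2.7], [-1, 4.14], [0.28, 2.66], [-3.11, 3.11]. Speed limits (rad/s): [2.57, 2.57, 3.14, 3.14, 3.14, 3.14].

### API

Orientations are given as [roll, pitch, yaw] about the fixed x, y, z axes, in that order (R = Rz(yaw) Ry(pitch) Rx(roll)).
In Python, from plant import bot gives the robot as it stands.
- The arm moves only by the tool jog_arm, never from a script. Its argument "targets" is a list of rows, each an object with "xyz": the shift along the tool's x, y, z as a fraction of full scale, a list of three; "spin": the turn about the tool's z as a fraction of full scale. In form: [{"xyz": [x, y, z], "spin": spin}, ...]. A call has exactly 10 rows; each row shifts and turns the commanded pose from where the row before left it, along the tool's axes as they then stand; what a row does not reach is not made up. Full scale, the value 1, is 80 mm for a shift and 0.1 rad for a turn. A row lasts 1/8 s, in which the tool goes at most 62.5 mm and 10.7 degrees, less where a joint would pass 70% of its speed; a pose out of reach is approached as far as the arm can. A call with a number of a shift or a turn outside -1 to 1 is refused whole. A call with a gripper value outside its range is refused whole. "gripper" is the opening in per cent of the stroke, from 0 (shut) to 100 (fully open), set as the call begins (left out, the last holds). The fingers move at their own pace and stop on an object; the grip force is fixed at half the most. Time passes only in rows, so rows that do not move let the fingers close, or fill a call up. It gives the time, the measured TCP pose, the force, the opening and the grip force at its end, in the units of the state.
- bot.get_obs(): the state, without advancing time (a new reading comes with each control period).
- bot.capture(name): name is "scene" or "top"; returns the picture (400x640x3 uint8, blue, green, red); there is no depth.
- bot.get_calibration(name): a dict with "vfov" (degrees; the focal length in pixels is half the picture's height over the tangent of half this angle, whatever the lens; pixels are square), "cx", "cy" (the principal point, pixels), "eye" and "rotation" of the camera in the world. Camera axes: x right, y down, z forward; pixel columns grow to the right and rows downward; lengths in mm; the calibration is good to about 2 mm. A picture is of the moment at which its call begins. get_calibration takes no time and is no camera call.
- bot.close_job(): hands the job in; it is judged then, once.
The state is a dict: "time": time; "joint_positions": joint angles; "dq": joint speeds; "tau": joint torques, N m; "tool_pos": TCP position; "tcp_rot": TCP orientation; "contact_force": force on the tool from outside, world axes, zero at the start; "moment": the same for the moment, N m; "grip_width": finger opening in mm; "finger_force": force on a finger pad.
Only numpy, scipy, OpenCV 4.12 (cv2) and the standard library are available. Lean on these libraries where they do the work, as an engineer would, in place of code of your own. Each camera call takes 0.05 s, during which the arm holds its last target. There are 200 camera calls.

## Working session

There is one attempt and no reset: what is moved stays moved. The work goes in short steps, Python scripts to look and compute and a tool call to move; the robot and the scene stay as the last step left them, time stands still between calls to the robot, and variables do not carry over. Pictures are saved under pics/ and viewed, at most 10 in all, crops included, and the job is handed in when it is done.

Besides the shell and the picture viewer there is one more tool, called after ">>>" as name(argument=value, ...) on one line, values as JSON. jog_arm: Moves the arm, as the interface text tells. Shift numbers are shares of 80 mm and turn numbers shares of 0.1 rad, none past 1 either way. Its arguments: {"type":"object","properties":{"targets":{"type":"array","items":{"type":"object","properties":{"xyz":{"type":"array","items":{"type":"number"}},"spin":{"type":"number"}}}},"gripper":{"type":"number"}},"required":["targets"]}

```bash
mkdir -p pics; python3 - <<'E'
from plant import bot
import cv2
for n in("scene","top"):
    im=bot.capture(n); cv2.imwrite(f"pics/{n}0.png",im)
    print(n,bot.get_calibration(n))
o=bot.get_obs(); print(o)
E
```

```text
scene {'vfov': 43.747279613403805, 'cx': 323.89805729781324, 'cy': 189.92178808614395, 'eye': array([ -46.65817246, -759.00551761,  871.1987154 ]), 'rotation': array([-2.27172424, -0.00489261, -0.69965785])}
top {'vfov': 47.007708292846765, 'cx': 320.1830777609587, 'cy': 199.11275387340612, 'eye': array([ 356.98711749,  -40.2359944 , 1228.19727789]), 'rotation': array([-2.96747025e+00,  1.09949654e-03, -1.58156079e+00])}
{'time': 0.1, 'joint_positions': array([ 1.09901726e+00,  3.42616718e-01,  1.52492565e+00, -6.08207132e-06,
        1.27541652e+00, -1.45985426e-01]), 'dq': array([-0.00245517, -0.00197414, -0.00071227, -0.000158  ,  0.00143727,
       -0.0010295 ]), 'tau': array([ 2.34999818e-03, -4.32007349e+01, -2.44693458e+01,  7.21004116e-02,
        5.25158504e-02, -7.90474382e-05]), 'tool_pos': array([167.83492877, 497.05839478, 226.13187423]), 'tcp_rot': array([-3.14024011e+00, -1.92987619e-04,  2.81580066e+00]), 'contact_force': array([ 0.5189827 , -0.80180452, -0.80139003]), 'moment': array([ 0.00936732, -0.0020287 ,  0.02424941]), 'finger_force': 0.0, 'grip_width': 92.01044072817793}
```

View pics/top0.png

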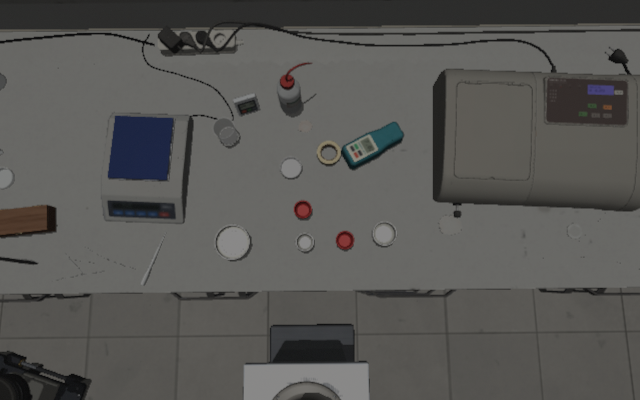

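View pics/scene0.png

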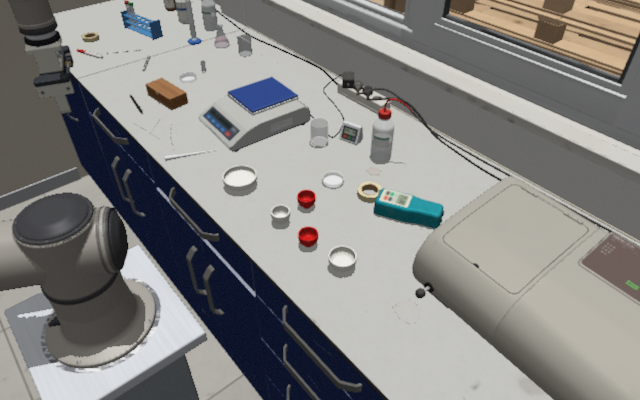

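The top view shows the large cover at (233,243), small at (305,243), middle at (384,234), red look-alikes at (303,210) and (345,241), and the petri dish at (291,168). The scene view has them at (240,179), (281,214), (342,259), red at (306,199) and (308,237), petri at (333,180).

```bash
cat > h.py <<'E'
import numpy as np, cv2
from plant import bot
from scipy.spatial.transform import Rotation as R
def ray(n,uv,z):
    c=bot.get_calibration(n); f=200/np.tan(np.radians(c["vfov"]/2))
    d=R.from_euler("xyz",c["rotation"]).apply([(uv[0]-c["cx"])/f,(uv[1]-c["cy"])/f,1])
    e=np.array(c["eye"]); return (e+d*(z-e[2])/d[2])
def blob(n,im,seed,z,r=28,thr=None):
    """outline of the bright blob at seed -> its rim circle on plane z: centre and diameter"""
    u,v=seed; p=im[v-r:v+r,u-r:u+r]
    g=cv2.resize(p.max(2),None,fx=4,fy=4,interpolation=cv2.INTER_CUBIC)
    b=np.median(g)if thr is None else thr
    m=(g>b).astype(np.uint8)
    cs,_=cv2.findContours(m,cv2.RETR_EXTERNAL,cv2.CHAIN_APPROX_NONE)
    k=max(cs,key=cv2.contourArea)
    P=np.array([ray(n,((q[0]+.5)/4-.5+u-r,(q[1]+.5)/4-.5+v-r),z)[:2] for q in k[:,0]],np.float32)
    (c,d,a)=cv2.fitEllipse(P); return np.round(c,1),np.round(d,1)
E
python3 - <<'E'
from h import *
T=cv2.imread("pics/top0.png");S=cv2.imread("pics/scene0.png")
for nm,t,s,z,r in(("L",(233,243),(240,179),34,26),("M",(384,234),(342,259),36,20),("S",(305,243),(281,214),38,15),("P",(291,168),(333,180),16,18)):
    for n,im,q in(("top",T,t),("scene",S,s)):
        p=im[q[1]-r:q[1]+r,q[0]-r:q[0]+r].max(2); th=(float(np.percentile(p,12))+float(np.percentile(p,98)))/2
        print(nm,n,np.round(ray(n,q,z),0),round(th),[np.round(x,1).tolist() for x in blob(n,im,q,z,r,th)], np.percentile(p,[5,30,50,95]))
sc=lambda a:cv2.resize(a,None,fx=4,fy=4,interpolation=cv2.INTER_CUBIC)
cv2.imwrite("pics/c.png",np.vstack([sc(T[200:265,210:400]),sc(S[160:225,210:400])]))
E
```

```text
L top [454. 186.  34.] 120 [[455.7, 186.3], [80.3, 80.7]] [ 79. 104. 105. 137.]
L scene [452. 175.  34.] 176 [[457.8, 186.5], [162.6, 265.2]] [110.15 195.   196.   237.  ]
M top [ 473. -206.   36.] 120 [[473.5, -203.6], [45.4, 48.6]] [ 88. 104. 104. 137.]
M scene [ 471. -213.   36.] 175 [[473.3, -208.9], [105.3, 140.5]] [109.  184.7 196.  237. ]
S top [452.  -1.  38.] 118 [[453.7, 0.4], [29.6, 31.0]] [ 77.95 104.   104.   137.  ]
S scene [452.  -9.  38.] 172 [[455.5, -2.6], [79.6, 131.9]] [106.  151.4 195.  212. ]Traceback (most recent call last):
  File "<stdin>", line 6, in <module>
  File "h.py", line 16, in blob
    P=np.array([ray(n,((q[0]+.5)/4-.5+u-r,(q[1]+.5)/4-.5+v-r),z)[:2] for q in k[:,0]],np.float32)
                ~~~^^^^^^^^^^^^^^^^^^^^^^^^^^^^^^^^^^^^^^^^^^^^^
  File "h.py", line 5, in ray
    c=bot.get_calibration(n); f=200/np.tan(np.radians(c["vfov"]/2))
ValueError: time passes only in moves, steps and waits
```

```bash
sed -i 's/^def ray/from functools import lru_cache\n@lru_cache(None)\ndef cal(n): return bot.get_calibration(n)\ndef ray/; s/c=bot.get_calibration(n); f/c=cal(n); f/' h.py
python3 - <<'E'
from h import *
T=cv2.imread("pics/top0.png");S=cv2.imread("pics/scene0.png")
sc=lambda a:cv2.resize(np.clip((a.astype(float)-60)*2,0,255).astype('uint8'),None,fx=4,fy=4,interpolation=cv2.INTER_NEAREST)
cv2.imwrite("pics/c.png",np.vstack([sc(T[205:270,210:405]),sc((S[163:228,200:395]*.65))]))
E
```

```text
(no output)
```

View pics/c.png

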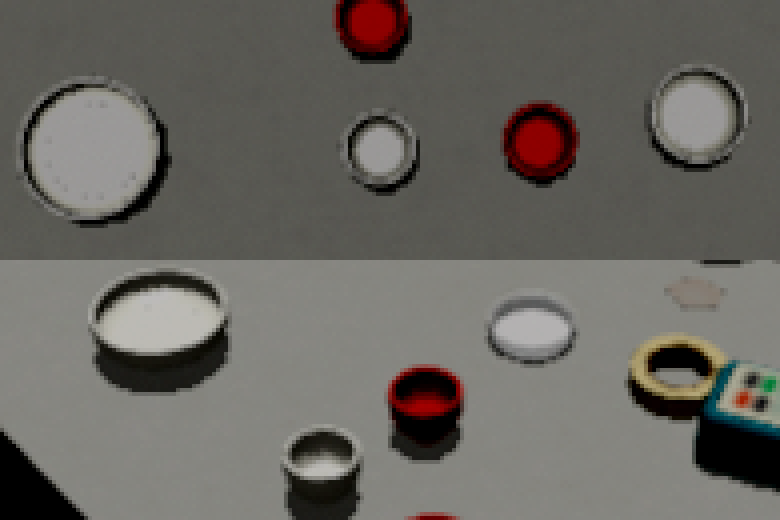

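The crop (4×, origin (210,205) top, (200,163) scene) shows the rims cleanly. Top rim centres: L (232.6,241.9), S (304.2,241.7), M (384.6,233.6). Scene: L (239.8,175.6), S (280.5,212.9). I'll cast rays from these.

```bash
python3 - <<'E'
from h import *
for k,q,z in(("L",(232.6,241.9),34),("S",(304.2,241.7),38),("M",(384.6,233.6),36),("petri",(291,168),16)):print(k,ray("top",q,z).round(1), (ray("top",(q[0]+10,q[1]),z)-ray("top",q,z)).round(1))
for k,q,z in(("L",(239.8,175.6),34),("S",(280.5,212.9),38)):print(k,ray("scene",q,z).round(1))
for k,q in(("redA",(303,210)),("redB",(345,241))):print(k,ray("top",q,38).round(1))
print(bot.get_obs()["time"])
E
```

```text
L [456.8 187.3  34. ] [ -0.3 -26.    0. ]
S [455.    1.3  38. ] [ -0.3 -25.9   0. ]
M [ 473.9 -207.5   36. ] [ -0.3 -26.    0. ]
petri [656.7  36.9  16. ] [ -0.3 -27.1   0. ]
L [459.7 188.   34. ]
S [453.9  -5.   38. ]
redA [537.9   4.1  38. ]
redB [ 455.7 -104.2   38. ]
0.1
```

>>> jog_arm(gripper=100, targets=[{"xyz": [0,0,0],"spin": -1},{"xyz": [0,0,0],"spin": -1},{"xyz": [0,0,0],"spin": -1},{"xyz": [0,0,0],"spin": -0.25},{"xyz": [-0.64,0,0],"spin": 0},{"xyz": [-0.64,0,0],"spin": 0},{"xyz": [-0.64,0,0],"spin": 0},{"xyz": [-0.64,0,0],"spin": 0},{"xyz": [-0.64,0,0],"spin": 0},{"xyz": [-0.62,0,0],"spin": 0}])

```text
time: 1.35
tool_pos: [475.2, 496.9, 226.4]
tcp_rot: [-3.141, -0.0, 3.139]
contact_force: [-0.1, 0.8, 0.9]
grip_width: 92.0
finger_force: 0.0
```

>>> jog_arm(targets=[{"xyz": [0,-0.65,0],"spin": 0},{"xyz": [0,-0.65,0],"spin": 0},{"xyz": [0,-0.65,0],"spin": 0},{"xyz": [0,-0.65,0],"spin": 0},{"xyz": [0,-0.65,0],"spin": 0},{"xyz": [0,-0.65,0],"spin": 0},{"xyz": [0,-0.65,0],"spin": 0},{"xyz": [0,-0.65,0],"spin": 0},{"xyz": [0,-0.65,0],"spin": 0},{"xyz": [0,-0.65,0],"spin": 0}])

```text
time: 2.6
tool_pos: [472.9, -24.5, 226.7]
tcp_rot: [3.141, 0.0, 3.139]
contact_force: [0.4, 0.1, 0.2]
grip_width: 92.0
finger_force: 0.0
```

Now -183 mm in y, then down to z≈66.

>>> jog_arm(targets=[{"xyz": [0,-0.57,0],"spin": 0},{"xyz": [0,-0.57,0],"spin": 0},{"xyz": [0,-0.57,0],"spin": 0},{"xyz": [0,-0.57,0],"spin": 0},{"xyz": [0,0,0.5],"spin": 0},{"xyz": [0,0,0.5],"spin": 0},{"xyz": [0,0,0.5],"spin": 0},{"xyz": [0,0,0.4],"spin": 0},{"xyz": [0,0,0.1],"spin": 0},{"xyz": [0,0,0],"spin": 0}])

```text
time: 3.85
tool_pos: [473.2, -205.3, 66.9]
tcp_rot: [3.141, -0.0, 3.14]
contact_force: [0.7, -0.9, 0.1]
grip_width: 91.8
finger_force: 0.0
```

```bash
python3 - <<'E'
from h import *
S=bot.capture("scene");T=bot.capture("top")
sc=lambda a:cv2.resize(a,None,fx=4,fy=4,interpolation=cv2.INTER_NEAREST)
cv2.imwrite("pics/d.png",np.vstack([sc(T[190:262,300:490]),sc(S[210:285,250:440])]))
print(bot.get_obs()["tool_pos"])
E
```

```text
[ 473.8815111  -205.70689845   67.97495885]
```

View pics/d.png

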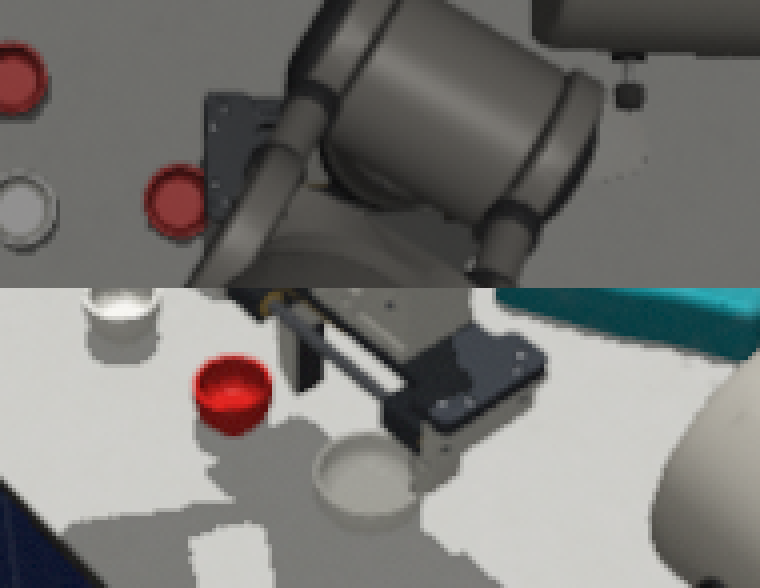

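The top view shows the gripper over M, occluding it. In the scene view the M rim centre is at about (341,255), between the fingers. Going down to z≈24 and closing.

>>> jog_arm(targets=[{"xyz": [0,0,0.2],"spin": 0},{"xyz": [0,0,0.2],"spin": 0},{"xyz": [0,0,0.1],"spin": 0},{"xyz": [0,0,0.03],"spin": 0},{"xyz": [0,0,0],"spin": 0},{"xyz": [0,0,0],"spin": 0},{"xyz": [0,0,0],"spin": 0},{"xyz": [0,0,0],"spin": 0},{"xyz": [0,0,0],"spin": 0},{"xyz": [0,0,0],"spin": 0}])

```text
time: 5.2
tool_pos: [473.1, -205.2, 24.3]
tcp_rot: [3.141, -0.0, 3.141]
contact_force: [0.0, 0.9, 0.2]
grip_width: 92.1
finger_force: 0.0
```

>>> jog_arm(gripper=0, targets=[{"xyz": [0,0,0],"spin": 0},{"xyz": [0,0,0],"spin": 0},{"xyz": [0,0,0],"spin": 0},{"xyz": [0,0,0],"spin": 0},{"xyz": [0,0,0],"spin": 0},{"xyz": [0,0,0],"spin": 0},{"xyz": [0,0,0],"spin": 0},{"xyz": [0,0,0],"spin": 0},{"xyz": [0,0,0],"spin": 0},{"xyz": [0,0,0],"spin": 0}])

```text
time: 6.45
tool_pos: [473.1, -205.3, 24.3]
tcp_rot: [-3.142, 0.0, 3.141]
contact_force: [-0.4, -1.8, -0.1]
grip_width: 62.5
finger_force: 30.5
```

Width 62.5 (64 expected); lift and check how it hangs.

>>> jog_arm(targets=[{"xyz": [0,0,-0.2],"spin": 0},{"xyz": [0,0,-0.3],"spin": 0},{"xyz": [0,0,-0.5],"spin": 0},{"xyz": [0,0,-0.5],"spin": 0},{"xyz": [0,0,0],"spin": 0},{"xyz": [0,0,0],"spin": 0},{"xyz": [0,0,0],"spin": 0},{"xyz": [0,0,0],"spin": 0},{"xyz": [0,0,0],"spin": 0},{"xyz": [0,0,0],"spin": 0}])

```text
time: 7.7
tool_pos: [473.0, -205.2, 144.0]
tcp_rot: [3.141, -0.0, 3.141]
contact_force: [0.3, -0.0, -1.7]
grip_width: 62.6
finger_force: 30.5
```

```bash
python3 - <<'E'
from h import *
S=bot.capture("scene")
sc=lambda a:cv2.resize(a,None,fx=4,fy=4,interpolation=cv2.INTER_NEAREST)
cv2.imwrite("pics/e.png",sc(S[150:280,260:450]))
print(bot.get_obs()["tool_pos"],bot.get_obs()["grip_width"])
c=cal("scene");f=200/np.tan(np.radians(c["vfov"]/2));Q=R.from_euler("xyz",c["rotation"])
p=Q.inv().apply(np.array([473.1,-205.3,24.3+120+12])-c["eye"]);print("rim expected",p[:2]/p[2]*f+[c["cx"],c["cy"]])
E
```

```text
[ 473.00667935 -205.2213935   144.09468889] 62.53530296139566
rim expected [341.89052044 217.41863464]
```

View pics/e.png

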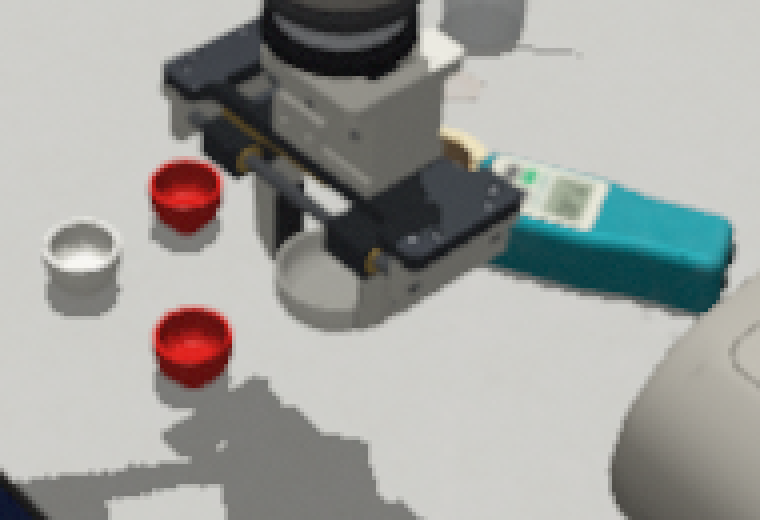

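The cover hangs level, rim centre about (343,218), against (342,217) expected, so it's centred in the gripper. Moving over L: dx −15, dy +393.

>>> jog_arm(targets=[{"xyz": [0.19,0.3,0],"spin": 0},{"xyz": [0,0.6,0],"spin": 0},{"xyz": [0,0.6,0],"spin": 0},{"xyz": [0,0.6,0],"spin": 0},{"xyz": [0,0.6,0],"spin": 0},{"xyz": [0,0.6,0],"spin": 0},{"xyz": [0,0.6,0],"spin": 0},{"xyz": [0,0.6,0],"spin": 0},{"xyz": [0,0.4,0],"spin": 0},{"xyz": [0,0,0],"spin": 0}])

```text
time: 9.0
tool_pos: [457.9, 188.7, 144.3]
tcp_rot: [3.141, 0.0, -3.139]
contact_force: [-1.1, -0.4, -2.4]
grip_width: 62.5
finger_force: 30.5
```

>>> jog_arm(targets=[{"xyz": [0,0,0.4],"spin": 0},{"xyz": [0,0,0.4],"spin": 0},{"xyz": [0,0,0.2],"spin": 0},{"xyz": [0,0,0.1],"spin": 0},{"xyz": [0,0,0],"spin": 0},{"xyz": [0,0,0],"spin": 0},{"xyz": [0,0,0],"spin": 0},{"xyz": [0,0,0],"spin": 0},{"xyz": [0,0,0],"spin": 0},{"xyz": [0,0,0],"spin": 0}])

```text
time: 10.25
tool_pos: [458.2, 186.8, 56.4]
tcp_rot: [3.141, 0.0, 3.141]
contact_force: [0.7, -0.1, -0.9]
grip_width: 62.7
finger_force: 30.5
```

```bash
python3 - <<'E'
from h import *
S=bot.capture("scene")
sc=lambda a:cv2.resize(a,None,fx=4,fy=4,interpolation=cv2.INTER_NEAREST)
cv2.imwrite("pics/f.png",sc(S[110:230,160:340]))
print(bot.get_obs()["tool_pos"],bot.get_obs()["grip_width"])
E
```

```text
[458.15084987 186.81074805  56.34628667] 62.152234740639116
```

View pics/f.png

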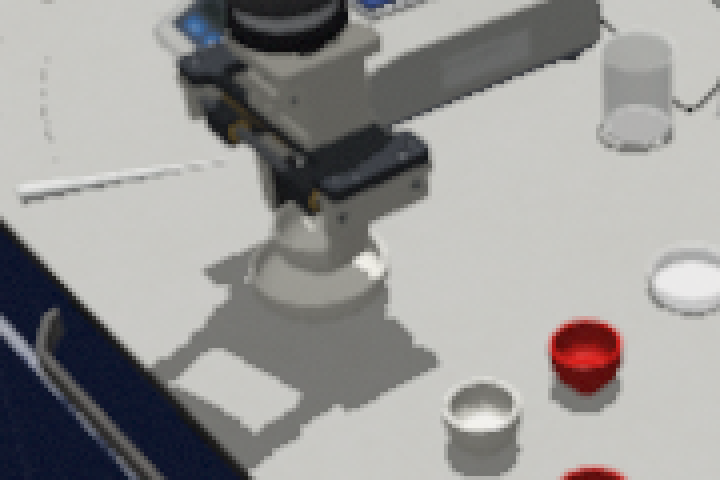

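M hangs centred over L (L rim centre about (240,175)). Lowering 17 mm to seat it.

>>> jog_arm(targets=[{"xyz": [0,0,0.06],"spin": 0},{"xyz": [0,0,0.06],"spin": 0},{"xyz": [0,0,0.05],"spin": 0},{"xyz": [0,0,0.03],"spin": 0},{"xyz": [0,0,0.01],"spin": 0},{"xyz": [0,0,0],"spin": 0},{"xyz": [0,0,0],"spin": 0},{"xyz": [0,0,0],"spin": 0},{"xyz": [0,0,0],"spin": 0},{"xyz": [0,0,0],"spin": 0}])

```text
time: 11.55
tool_pos: [458.2, 186.8, 39.6]
tcp_rot: [3.141, 0.0, 3.141]
contact_force: [-0.5, -0.7, -1.6]
grip_width: 62.9
finger_force: 30.5
```

>>> jog_arm(targets=[{"xyz": [0,0,0.01],"spin": 0},{"xyz": [0,0,0.005],"spin": 0},{"xyz": [0,0,0],"spin": 0},{"xyz": [0,0,0],"spin": 0},{"xyz": [0,0,0],"spin": 0},{"xyz": [0,0,0],"spin": 0},{"xyz": [0,0,0],"spin": 0},{"xyz": [0,0,0],"spin": 0},{"xyz": [0,0,0],"spin": 0},{"xyz": [0,0,0],"spin": 0}])

```text
time: 12.8
tool_pos: [458.2, 186.8, 38.4]
tcp_rot: [3.142, 0.0, 3.141]
contact_force: [0.1, -0.3, -0.1]
grip_width: 62.5
finger_force: 30.5
```

>>> jog_arm(gripper=100, targets=[{"xyz": [0,0,0],"spin": 0},{"xyz": [0,0,0],"spin": 0},{"xyz": [0,0,0],"spin": 0},{"xyz": [0,0,0],"spin": 0},{"xyz": [0,0,0],"spin": 0},{"xyz": [0,0,0],"spin": 0},{"xyz": [0,0,-0.2],"spin": 0},{"xyz": [0,0,-0.4],"spin": 0},{"xyz": [0,0,-0.5],"spin": 0},{"xyz": [0,0,0],"spin": 0}])

```text
time: 14.05
tool_pos: [460.0, 187.3, 129.1]
tcp_rot: [3.14, 0.006, 3.141]
contact_force: [0.1, 0.1, -0.7]
grip_width: 91.7
finger_force: 0.0
```

Now over S (454.5, −1), descending to z≈66, and measuring the nest with the top camera.

>>> jog_arm(targets=[{"xyz": [0.05,-0.4,0],"spin": 0},{"xyz": [0,-0.6,0],"spin": 0},{"xyz": [0,-0.6,0],"spin": 0},{"xyz": [0,-0.5,0],"spin": 0},{"xyz": [0,-0.25,0],"spin": 0},{"xyz": [0,0,0.3],"spin": 0},{"xyz": [0,0,0.3],"spin": 0},{"xyz": [0,0,0.15],"spin": 0},{"xyz": [0,0,0],"spin": 0},{"xyz": [0,0,0],"spin": 0}])

```text
time: 15.3
tool_pos: [454.5, -1.2, 66.8]
tcp_rot: [-3.142, 0.001, 3.141]
contact_force: [0.1, -1.2, 0.9]
grip_width: 92.0
finger_force: 0.0
```

```bash
python3 - <<'E'
from h import *
S=bot.capture("scene");T=bot.capture("top")
sc=lambda a:cv2.resize(a,None,fx=4,fy=4,interpolation=cv2.INTER_NEAREST)
cv2.imwrite("pics/g.png",np.vstack([sc(T[205:275,200:340]),sc(S[150:225,200:340])]))
print(bot.get_obs()["tool_pos"])
E
```

```text
[454.55125361  -1.17105034  66.99625119]
```

View pics/g.png

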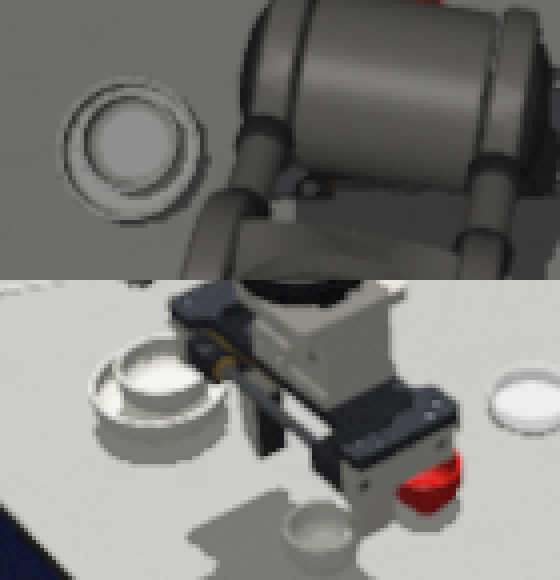

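M sits level in L: top view L rim centre (232.9,242.2), M rim (233.2,240.7). S is between the fingers at about (280,213) in the scene view. Gripping S at z≈26.

```bash
python3 - <<'E'
from h import *
print(ray("top",(232.8,242.1),34).round(1),ray("top",(233.2,240.7),50).round(1))
E
```

```text
[456.3 186.7  34. ] [458.5 182.8  50. ]
```

>>> jog_arm(targets=[{"xyz": [0,0,0.2],"spin": 0},{"xyz": [0,0,0.2],"spin": 0},{"xyz": [0,0,0.08],"spin": 0},{"xyz": [0,0,0.03],"spin": 0},{"xyz": [0,0,0],"spin": 0},{"xyz": [0,0,0],"spin": 0},{"xyz": [0,0,0],"spin": 0},{"xyz": [0,0,0],"spin": 0},{"xyz": [0,0,0],"spin": 0},{"xyz": [0,0,0],"spin": 0}])

```text
time: 16.65
tool_pos: [454.0, -1.2, 25.5]
tcp_rot: [3.142, 0.0, 3.141]
contact_force: [0.6, 0.2, -0.2]
grip_width: 91.6
finger_force: 0.0
```

>>> jog_arm(gripper=0, targets=[{"xyz": [0,0,0],"spin": 0},{"xyz": [0,0,0],"spin": 0},{"xyz": [0,0,0],"spin": 0},{"xyz": [0,0,0],"spin": 0},{"xyz": [0,0,0],"spin": 0},{"xyz": [0,0,0],"spin": 0},{"xyz": [0,0,0],"spin": 0},{"xyz": [0,0,0],"spin": 0},{"xyz": [0,0,0],"spin": 0},{"xyz": [0,0,0],"spin": 0}])

```text
time: 17.9
tool_pos: [454.0, -1.2, 25.5]
tcp_rot: [3.141, 0.0, 3.141]
contact_force: [-0.1, -0.5, -0.3]
grip_width: 46.2
finger_force: 30.0
```

M is about 4.5 mm off L's axis, within tolerance. Lift S and carry it to (458, 185.5).

>>> jog_arm(targets=[{"xyz": [0,0,-0.2],"spin": 0},{"xyz": [0,0,-0.4],"spin": 0},{"xyz": [0,0,-0.4],"spin": 0},{"xyz": [-0.05,0.3,0],"spin": 0},{"xyz": [0,0.6,0],"spin": 0},{"xyz": [0,0.6,0],"spin": 0},{"xyz": [0,0.5,0],"spin": 0},{"xyz": [0,0.33,0],"spin": 0},{"xyz": [0,0,0],"spin": 0},{"xyz": [0,0,0],"spin": 0}])

```text
time: 19.15
tool_pos: [458.0, 184.5, 105.4]
tcp_rot: [-3.141, -0.0, 3.141]
contact_force: [-0.7, -0.0, -0.9]
grip_width: 46.3
finger_force: 30.0
```

>>> jog_arm(targets=[{"xyz": [0,0,0.2],"spin": 0},{"xyz": [0,0,0.15],"spin": 0},{"xyz": [0,0,0],"spin": 0},{"xyz": [0,0,0],"spin": 0},{"xyz": [0,0,0],"spin": 0},{"xyz": [0,0,0],"spin": 0},{"xyz": [0,0,0],"spin": 0},{"xyz": [0,0,0],"spin": 0},{"xyz": [0,0,0],"spin": 0},{"xyz": [0,0,0],"spin": 0}])

```text
time: 20.4
tool_pos: [458.2, 185.2, 77.5]
tcp_rot: [3.142, 0.0, 3.141]
contact_force: [-0.6, -1.2, -0.4]
grip_width: 46.1
finger_force: 30.0
```

```bash
python3 - <<'E'
from h import *
S=bot.capture("scene")
sc=lambda a:cv2.resize(a,None,fx=6,fy=6,interpolation=cv2.INTER_NEAREST)
cv2.imwrite("pics/i.png",sc(S[125:205,190:300]))
o=bot.get_obs();print(o["tool_pos"],o["grip_width"])
E
```

```text
[458.17804562 185.18018989  77.51699947] 45.8243842344818
```

View pics/i.png

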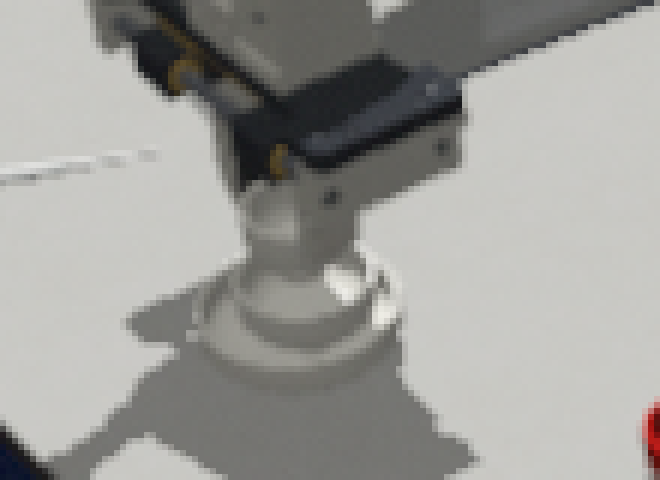

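S hangs in line over the nest (M rim about x 241 in the scene view). Lowering 24 mm to z≈53.5.

>>> jog_arm(targets=[{"xyz": [0,0,0.08],"spin": 0},{"xyz": [0,0,0.08],"spin": 0},{"xyz": [0,0,0.06],"spin": 0},{"xyz": [0,0,0.04],"spin": 0},{"xyz": [0,0,0.02],"spin": 0},{"xyz": [0,0,0.01],"spin": 0},{"xyz": [0,0,0],"spin": 0},{"xyz": [0,0,0],"spin": 0},{"xyz": [0,0,0],"spin": 0},{"xyz": [0,0,0],"spin": 0}])

```text
time: 21.7
tool_pos: [458.2, 185.2, 54.4]
tcp_rot: [3.142, 0.0, 3.141]
contact_force: [-0.1, -1.4, -0.5]
grip_width: 45.9
finger_force: 30.0
```

>>> jog_arm(targets=[{"xyz": [0,0,0.01],"spin": 0},{"xyz": [0,0,0.003],"spin": 0},{"xyz": [0,0,0],"spin": 0},{"xyz": [0,0,0],"spin": 0},{"xyz": [0,0,0],"spin": 0},{"xyz": [0,0,0],"spin": 0},{"xyz": [0,0,0],"spin": 0},{"xyz": [0,0,0],"spin": 0},{"xyz": [0,0,0],"spin": 0},{"xyz": [0,0,0],"spin": 0}])

```text
time: 22.95
tool_pos: [458.3, 185.2, 53.4]
tcp_rot: [3.141, 0.0, 3.141]
contact_force: [-0.8, 0.0, 4.0]
grip_width: 46.0
finger_force: 30.0
```

>>> jog_arm(gripper=100, targets=[{"xyz": [0,0,0],"spin": 0},{"xyz": [0,0,0],"spin": 0},{"xyz": [0,0,0],"spin": 0},{"xyz": [0,0,0],"spin": 0},{"xyz": [0,0,0],"spin": 0},{"xyz": [0,0,0],"spin": 0},{"xyz": [0,0,0],"spin": 0},{"xyz": [0,0,-0.2],"spin": 0},{"xyz": [0,0,-0.5],"spin": 0},{"xyz": [0,0,-0.5],"spin": 0}])

```text
time: 24.2
tool_pos: [457.9, 185.1, 150.2]
tcp_rot: [-3.141, -0.001, 3.141]
contact_force: [0.4, 0.5, 0.2]
grip_width: 91.6
finger_force: 0.0
```

>>> jog_arm(targets=[{"xyz": [0,-0.6,0],"spin": 0},{"xyz": [0,-0.6,0],"spin": 0},{"xyz": [0,-0.6,0],"spin": 0},{"xyz": [0,-0.6,0],"spin": 0},{"xyz": [0,-0.6,0],"spin": 0},{"xyz": [0,-0.6,0],"spin": 0},{"xyz": [0,0,0],"spin": 0},{"xyz": [0,0,0],"spin": 0},{"xyz": [0,0,0],"spin": 0},{"xyz": [0,0,0],"spin": 0}])

```text
time: 25.45
tool_pos: [458.0, -101.8, 149.3]
tcp_rot: [3.141, 0.0, -3.141]
contact_force: [-0.8, -0.4, 0.7]
grip_width: 91.7
finger_force: 0.0
```

```bash
python3 - <<'E'
from h import *
S=bot.capture("scene");T=bot.capture("top")
sc=lambda a:cv2.resize(a,None,fx=4,fy=4,interpolation=cv2.INTER_NEAREST)
cv2.imwrite("pics/j.png",np.vstack([sc(T[205:275,200:340]),sc(S[145:220,200:340])]))
E
```

```text
(no output)
```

View pics/j.png

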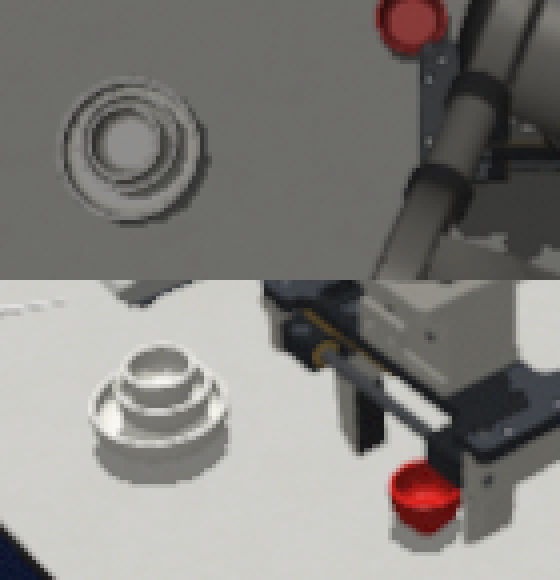

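The nest stands level. In the top view the S rim centre is at (231.8,241) and M at (233.2,240.8); after allowing for height they are within about 2 mm. The scene view shows concentric rims stepped evenly. Handing in.

```bash
python3 -c "
from plant import bot
print(bot.close_job())"
```

```text
the job is handed in; nothing more can be done
None
```

The three covers are nested, middle in the largest and smallest in the middle. The last images show them level and about centred, and the job is handed in at about 25.5 s; no verdict came back.

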